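# Inspect a crown margin under the bench magnifier

## Robot

A 6-joint arm with a two-finger parallel gripper is mounted at the origin on the work surface. World frame = base frame: x ahead of the robot, y to its left, z up, the work surface at z = 0. Lengths are in m, angles in rad, forces in N, time in s.
With the tool pointing down it reaches from about 0.35 to 0.95 m from the base axis. Payload 17.4 kg.
Tool frame: the origin (TCP) lies at the centre of the arm's flange, where the gripper is bolted on; the fingertips stand 186 mm ahead of it and the grasp point (between the pads) lies manip.pinch_z ahead of it (manip.pinch_z is the distance from the TCP to the grasp point, in m); z points along the fingers, y is the direction in which the jaws open and shut (so a half turn about z gives the same grasp; the last joint's range is limited). The gripper opens to 93 mm and grips with 3 to 60 N. Pads are 15 mm wide; open, the fingers measure 128 mm over their backs; the gripper's body (75 mm by 188 mm) begins 65 mm behind the grasp point.
Start: joints at [-1.281, 0.116, 1.442, -0, 1.584, -0.038], TCP at [0.217, -0.639, 0.405] pointing down, gripper open.
Joint ranges: [-2.83, 2.83], [-0.83, 2.19], [0.07, 2.5], [-1.14, 4.28], [0.01, 3], [-2.97, 2.97]. Speed limits (rad/s): [1.89, 1.89, 2.22, 3.14, 3.14, 3.14].

## Interface

Orientations are given as a unit quaternion [w, x, y, z].
In Python, from cell import manip gives the robot as it stands. The module is installed in compiled form; this text tells all that it offers.
- The arm moves only by the tool play_rows, never from a script. Its argument "increments" is a list of rows, each a list of 4 numbers: the shift along the tool's x, y, z in mm, then the turn about the tool's z in degrees. In form: [[x, y, z, twist], ...]. A call has 1 to 20 rows; each row shifts and turns the commanded pose from where the row before left it, along the tool's axes as they then stand; what a row does not reach is not made up. A row lasts 1/10 s, in which the tool goes at most 50 mm and 8.59 degrees, less where a joint would pass 70% of its speed; a pose out of reach is approached as far as the arm can. A call is refused whole if a number of a shift passes 50 or a number of a turn 8.59, either way. A call with a gripper value outside its range is refused whole. "jaw" is the gripper's target within -1 to 1 (shut at 1, half-way at 0, fully open at -1), set as the call begins (left out, the last holds). The fingers move at their own pace and stop on an object; the grip force is fixed at half the most. Time passes only in rows, so rows that do not move let the fingers close. It gives the time, the measured TCP pose, the force and the opening at its end, in the units of the state.
- manip.observe(): the state, without advancing time (a new reading comes with each control period).
- manip.snapshot(name): name is "side" or "top"; returns the picture (384x512x3 uint8, red, green, blue); there is no depth.
- manip.calibration(name): a dict with "camera_matrix" (3x3 intrinsics, pixels), "R" (3x3) and "t" (3): a world point X has camera coordinates R X + t. Camera axes: x right, y down, z forward; pixel columns grow to the right and rows downward; lengths in m; the calibration is good to about 2 mm. A picture is of the moment at which its call begins. calibration takes no time and is no camera call.
- manip.sign_off(): hands the job in, once; it reports no verdict.
The state is a dict: "clock": time; "joint_pos": joint angles; "joint_vel": joint speeds; "joint_efforts": joint torques, N m; "ee_pos": TCP position; "ee_rot": TCP orientation; "contact_force": force on the tool from outside, world axes, zero at the start; "torque": the same for the moment, N m; "gripper_width": opening from 0.0 (shut) to 1.0 (fully open).
Only numpy, scipy, OpenCV 4.12 (cv2) and the standard library are available. Lean on these libraries where they do the work, as an engineer would, in place of code of your own. Each camera call takes 0.05 s, during which the arm holds its last target. There are 200 camera calls.

## Task

First bring up the light of the inspection stand: slide the dimmer grip on its console to the one long mark of the scale. Then pick up the magnifier by its handle, keeping your fingers off the lens and its rim, and hold it level over the stand's stage with the lens centred above the white ceramic crown of the tooth model, at the focal height marked by the stop collar on the stand's column (lens level with the collar). Do not bump the model, the collar or the other things on the bench, and finish while still holding the magnifier there, steady and touching nothing but your grip.

Things in the scene. Friction and masses are not known exactly. Their poses are not given: they have to be found in the camera images.
- stand: Inspection stand, fixed to the bench: white base plate 240 mm (x) by 260 mm (y), top 22 mm above the bench. Origin: centre of its underside, at bench height; x to its back (away from the robot at yaw 0), y to its left. A grey console with the dimmer runs along the front edge: centred 83 mm in front of the origin, 64 mm deep, 236 mm wide, top 35 mm above the bench.
- stage (a point): Centre of the top of the black stage pad that carries the tooth model: 110 mm (x) by 130 mm (y), 25 mm above the bench, 20 mm behind the stand's origin. Axes as the stand's.
- column_top (a point): Top of the stand's upright steel column, 16 mm in diameter, in the back left corner (x +95, y +95 mm from the stand's origin), 304 mm above the bench. It carries the stop collar and on its top a white LED lamp head 90 by 40 mm, 305 to 350 mm above the bench and within 55 mm of the column's axis. Axes as the stand's.
- dimmer (a joint): Dimmer grip, position along its slot in metres: 0 at the left end (dark), 0.080 at the right end (brightest), growing towards the stand's -y. The long mark is at 0.060. It slides with about 1.5 N of friction and stays where it is left.
- dimmer_top (a point): Centre of the top of the dimmer grip, a black cap 20 mm (stand x) by 14 mm (stand y, the way it slides) by 16 mm high with a white line across its top; its top is 20 mm above the console, its lower edge 4 mm above it. Axes as the stand's.
- mark (a point): Point in the middle of the dimmer slot, on the console's top, beside the long white mark of the scale: the mark itself is a white line 16 mm long and 2 mm wide on the robot's side of the slot; the other ticks are 6 mm long and 10 mm apart. Axes as the stand's.
- collar_mid (a point): Middle of the stop collar, a plain aluminium ring 40 mm in diameter and 12 mm high round the column, with a small black thumbscrew at its back. It marks the focal height: the lens belongs at this height, mid-thickness to mid-thickness. It is set differently each time, 105 to 140 mm above the bench; it is clamped and not to be shifted. Axes as the stand's.
- model: Tooth model lying loose on the stage pad: a plaster block 30 mm (x) by 66 mm (y), 20 mm high, with a row of buff stone teeth along y and a white ceramic crown, larger and taller than its neighbours, at the middle of the row. Origin: centre of its underside; z up. Mass about 140 g.
- crown (a point): Top of the white ceramic crown, 38 mm above the model's underside, right above the model's origin; crown 14 mm in diameter.
- loupe: Hand magnifier, loose and flat on the 3 mm thick grey bench mat: round lens in a steel rim (66 mm diameter, 12 mm thick) and a straight black handle 94 mm long, 20 wide, 14 thick. Origin: on the lens axis at the underside; the handle points to -x and spans x = -38 to -132 mm; z along the lens axis, up as it lies. About 110 g, centre of mass 43 mm from the lens axis towards the handle.
- lens: The lens in its steel rim, a rigid part of the magnifier, 66 mm in diameter and 12 mm thick; same origin and axes as the magnifier. Not to be touched with the fingers.
- lens_mid (a point): Centre of the lens, 6 mm above the magnifier's underside. Axes as the magnifier's.
- handle (a point): A good place to hold the handle: on its centre line, 66 mm from the lens axis towards the handle's end, 7 mm above the underside. Axes as the magnifier's.
- jar_mat: Bystander: small clear jar, 32 mm in diameter, 40 mm high, standing on the bench mat. Origin: centre of its underside.
- brush: Bystander: thin ceramic brush, 144 mm long, 10 mm thick, lying on the bench mat. Origin: at its ferrule, 100 mm from the end of the handle, underside; it lies along its x.
- jar_stand: Bystander: small white jar with a grey cap, 28 mm in diameter, 30 mm high, standing on the stand's base plate at the right of the stage. Origin: centre of its underside.
- arch: Bystander: full-arch plaster cast about 70 mm wide, 27 mm high, at the left end of the work area. Origin: centre of its underside.
- cup: Bystander: white plastic mixing cup, 64 mm in diameter, 60 mm high, at the right end of the work area. Origin: centre of its underside.
- dies: Bystander: blue die holder with two stone dies, 40 by 50 mm, 40 mm high, at the right end of the work area. Origin: centre of its underside.
Not all that is in view belongs to the job. What is shaped like the loupe but blue or orange is not meant.

How it is judged:
By the outcome, as a careful person would: the job done as asked, in the order asked, and still so for the second after the job is handed in, while the arm keeps its last pose, push and grip.
It also fails if it takes over 58 s, if anything falls off the work surface, if the arm or the gripper's body presses on something with over 40 N, if the wrist force passes 120 N, or if a joint passes its speed limit or range.

## Working session

There is one attempt and no reset: what is moved stays moved. The work goes in short steps, Python scripts to look and compute and a tool call to move; the robot and the scene stay as the last step left them, time stands still between calls to the robot, and variables do not carry over. Pictures are saved under pics/ and viewed, about 8 in all and at most 12, crops included, and the job is handed in when it is done.

Besides the shell and the picture viewer there is one more tool, called after ">>>" in YAML: its name, and indented under it one key for each argument. play_rows: Moves the arm, as the interface text tells. Its arguments: {"type":"object","properties":{"increments":{"type":"array","items":{"type":"array","items":{"type":"number"}}},"jaw":{"type":"number"}},"required":["increments"]}

```bash
mkdir -p pics
python3 - <<'E'
from cell import manip
import cv2
print(manip.pinch_z, manip.observe())
for n in("side","top"):
    im=manip.snapshot(n); cv2.imwrite(f"pics/{n}0.png",im[:,:,::-1]); c=manip.calibration(n); print(n,c)
E
```

```text
0.1673 {'clock': 0.0, 'joint_pos': array([-1.28080765e+00,  1.16493952e-01,  1.44225125e+00, -3.77809957e-05,
        1.58399972e+00, -3.77958905e-02]), 'joint_vel': array([-0.00058795,  0.00043883, -0.00108065,  0.00066181, -0.00043411,
        0.00038913]), 'joint_efforts': array([-3.13613955e-04, -7.21269464e+01, -6.22609949e+01,  7.79772783e-02,
        2.38414819e-02, -1.32029681e-04]), 'ee_pos': array([ 0.21730803, -0.63907921,  0.40400839]), 'ee_rot': array([-5.69185797e-04,  9.86599570e-01,  1.63159297e-01, -9.11952756e-05]), 'contact_force': array([ 0.27695619, -0.22652776, -0.3897224 ]), 'torque': array([-0.02783181, -0.00258793, -0.02143624]), 'gripper_width': 0.999797235239255}
side {'camera_matrix': array([[479.283559  ,   0.        , 258.75766159],
       [  0.        , 479.283559  , 188.39294097],
       [  0.        ,   0.        ,   1.        ]]), 'R': array([[ 0.94729377, -0.32021065,  0.00998289],
       [-0.1795186 , -0.55637145, -0.81130998],
       [ 0.26534429,  0.76675677, -0.58453097]]), 't': array([-0.48242441,  0.21471693,  1.59918738])}
top {'camera_matrix': array([[349.93130558,   0.        , 260.740926  ],
       [  0.        , 349.93130558, 192.46406699],
       [  0.        ,   0.        ,   1.        ]]), 'R': array([[ 0.02395926, -0.99968003, -0.00811145],
       [-0.98352866, -0.02211655, -0.17939409],
       [ 0.17915729,  0.012276  , -0.98374385]]), 't': array([-0.07532834,  0.50753291,  1.24318175])}
```

View pics/top0.png

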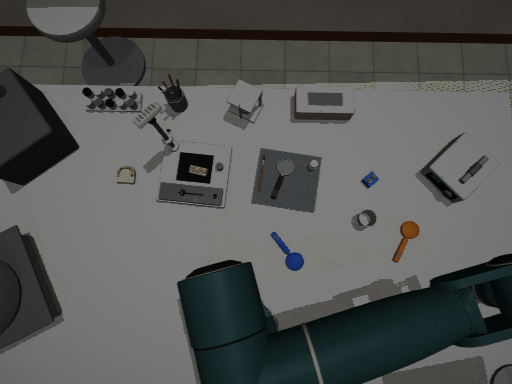

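View pics/side0.png

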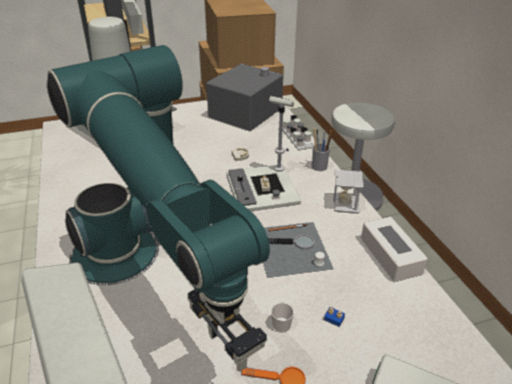

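The top view shows the stand around (195,175), with its dimmer at about (190,193). The black-handled magnifier on the grey mat has its lens at (286,167) and handle end at (275,197). Blue (290,255) and orange (408,235) lookalikes are not meant. I'll enlarge to confirm.

Run:
```python
import cv2
def up(f,x0,x1,y0,y1,s,o):
    im=cv2.imread(f)[y0:y1,x0:x1]; im=cv2.convertScaleAbs(im,alpha=1.4,beta=15)
    cv2.imwrite(o,cv2.resize(im,None,fx=s,fy=s,interpolation=cv2.INTER_CUBIC))
up("pics/top0.png",150,330,95,215,4.4,"pics/topc.png")
up("pics/side0.png",220,340,85,285,3,"pics/sidec.png")
```

```text
(no output)
```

View pics/topc.png

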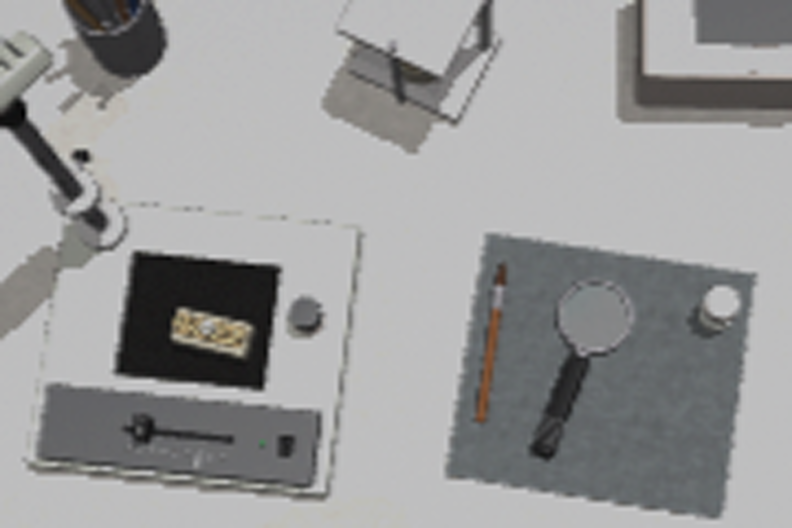

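View pics/sidec.png

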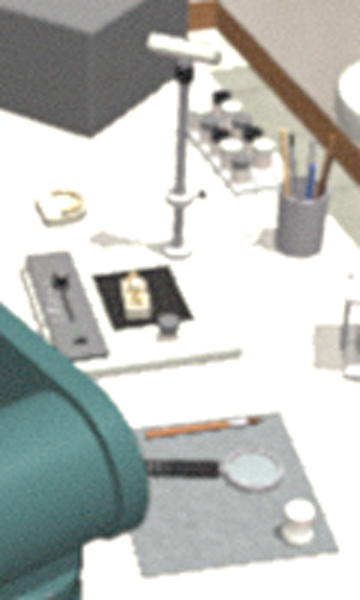

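The crop confirms the grey magnifier: lens at about (285,167) px, handle tip at about (273,197). Dimmer grip is at (182,192) and the long mark near (194,199). The collar is visible in both views. Now I'll measure.

```bash
cat > h.py <<'E'
import numpy as np, cv2
from cell import manip
def ray(n,p):
    c=manip.calibration(n); R,t,K=c["R"],c["t"],c["camera_matrix"]
    d=R.T@np.linalg.solve(K,np.array([p[0],p[1],1.0])); return -R.T@t,d
def plane(n,p,z):
    o,d=ray(n,p); return (o+d*(z-o[2])/d[2])
def proj(n,X):
    c=manip.calibration(n); q=c["camera_matrix"]@(c["R"]@np.asarray(X)+c["t"]); return q[:2]/q[2]
def crop(p,s=4.4,o=(150,95)): return (np.array(p)+.5)/s-.5+np.array(o)
def blob(mask,box):
    x0,x1,y0,y1=box; m=np.zeros_like(mask); m[y0:y1,x0:x1]=mask[y0:y1,x0:x1]
    n,l,s,c=cv2.connectedComponentsWithStats(m.astype(np.uint8)); i=1+np.argmax(s[1:,4]); return l==i,c[i],s[i]
def wrect(n,m,z):
    ys,xs=np.nonzero(m); P=np.array([plane(n,(x,y),z)[:2] for x,y in zip(xs,ys)],np.float32)*1000
    return cv2.minAreaRect(P)
E
python3 - <<'E'
from h import *
im=cv2.imread("pics/top0.png"); hsv=cv2.cvtColor(im,cv2.COLOR_BGR2HSV); V=hsv[...,2];g=cv2.cvtColor(im,cv2.COLOR_BGR2GRAY)
np.set_printoptions(precision=1,suppress=True)
pad,c,s=blob(V<45,(172,220,148,188)); print("pad",wrect("top",pad,.025),s)
con,c,s=blob((V>60)&(V<115),(150,228,178,212)); print("console",wrect("top",con,.035),s)
lo=crop([(595,317)])[0]
# lens by rim: bench mat z=3, lens mid z=9
blk,c,s=blob(V<55,(268,292,172,202)); print("handle",wrect("top",blk,.017),c,s)
mod,c,s=blob((V>105),(180,212,155,182)); print("model",wrect("top",mod,.048),c,s)
for nm,p,z in [("lens",(595,317),.012),("mark",(197,460),.035),("grip",(143,425),.055),("slotL",(122,428),.035),("slotR",(233,440),.035),("crown",(208,326),.063),("hEnd",(543,450),.017),("hStart",(581,362),.017)]:
    print(nm,crop(p),plane("top",crop(p),z)[:2]*1000)
print(g[155:182,180:212]); print(g[186:204,176:206])
E
```

```text
pad ((604.2351684570312, 190.16563415527344), (127.36846923828125, 109.32796478271484), 85.26081848144531) [176 152  38  31 794]
console ((499.3802185058594, 195.39317321777344), (109.19535827636719, 267.31561279296875), 2.3647429943084717) [ 155  179   73   30 1143]
handle ((539.543212890625, -128.1624755859375), (36.04469299316406, 104.82939910888672), 72.3062744140625) [276.9 186.3] [270 172  18  28 164]
model ((597.9889526367188, 176.35653686523438), (3.8415820598602295, 14.939505577087402), 1.2543056011199951) [197.4 167.6] [195 167   5   2   8]
lens [284.8 166.7] [ 617.8 -153. ]
mark [194.4 199.2] [480.3 181.9]
grip [182.1 191.2] [505.6 224.6]
slotL [177.3 191.9] [506.3 247. ]
slotR [202.6 194.6] [498.1 152.5]
crown [196.9 168.7] [589.6 173.6]
hEnd [273.  196.9] [ 498.5 -109.7]
hStart [281.7 176.9] [ 576.2 -141.1]
[[ 26   7   7   9   8  10   9   9   9   8   8  10   8   9   8   9   9   8
    8   8   8   8   8   9   8   8   7  10  26  24  31  34]
 [ 15   9   9  10   9   8   8   8   9   9   9   8   7   8   8   7   9   7
    7   8   7   8   8   8   9   9   9   8   8   8   8   9]
 [
[... 4874 characters left out ...]
 63  75  68  65  60  63
   76  79  68  76  69  65  76  69  66  66  65  65]
 [ 62  63  63  63  63  63  63  64  64  64  63  64  64  64  64  64  65  65
   88  82  68  76  68  65  59  63  66  66  65  66]
 [ 47  55  61  61  63  63  65  66  64  64  64  64  64  64  65  65  65  65
  100  78  66  65  65  65  65  66  65  66  66  66]
 [ 73  69  54  51  41  40  44  41  40  46  55  59  60  62  65  65  66  67
   77  69  65  65  65  66  65  65  66  66  66  66]
 [ 74  95 108 114 120 122 123 123 123  84  69  69  56  40  38  43  37  37
   44  50  57  60  63  65  67  67  68  66  66  66]
 [ 72  70  70  59  56  51  51  61  67  72  83 105 114 117 121 123 123  97
   71  65  65  53  50  41  40  36  34  38  47  56]]
```

```bash
cat >> h.py <<'E'
def yaw(q):
    w,x,y,z=q; return np.degrees(np.arctan2(2*(x*y+w*z),1-2*(y*y+z*z)))
def go(x,y,z,yw=None):
    """deltas mm in current tool axes to world TCP target mm, plus twist (deg, +ve lowers world yaw)"""
    s=manip.observe(); a=np.radians(yaw(s["ee_rot"])); d=np.array([x,y,z])-s["ee_pos"]*1000
    c,n=np.cos(a),np.sin(a)
    print("clk %.2f"%s["clock"],"pos",(s["ee_pos"]*1000).round(1),"yaw %.2f"%np.degrees(a),"w %.3f"%s["gripper_width"],"F",s["contact_force"].round(1))
    print("tool delta",np.round([c*d[0]+n*d[1], n*d[0]-c*d[1], -d[2]],1),"twist",None if yw is None else round(np.degrees(a)-yw,2))
E
python3 - <<'E'
from h import *
np.set_printoptions(precision=1,suppress=True)
im=cv2.imread("pics/top0.png"); g=cv2.cvtColor(im,cv2.COLOR_BGR2GRAY)
V=cv2.cvtColor(im,cv2.COLOR_BGR2HSV)[...,2]
print(g[156:200:1,266:297])
s=cv2.cvtColor(cv2.imread("pics/side0.png"),cv2.COLOR_BGR2GRAY); print(s[143:173,270:292])
yw=np.radians(-4.74); R=np.array([[np.cos(yw),-np.sin(yw)],[np.sin(yw),np.cos(yw)]])
o=np.array([604.2,190.2])-R@[20,0]; col=o+R@[95,95]; print("stand",o,"col",col)
for z in(105,120,140): print(z,proj("side",[*col/1000,z/1000]),proj("top",[*col/1000,z/1000]))
print("mark",o+R@[-83,-20]," crown/stand",R.T@(np.array([589.6,173.6])-o))
go(505.6,224.6,300,-4.74)
E
```

```text
[[66 65 65 ... 66 64 62]
 [66 64 63 ... 64 62 63]
 [64 62 62 ... 63 63 65]
 ...
 [66 65 67 ... 61 63 63]
 [63 61 62 ... 64 63 62]
 [64 64 65 ... 63 65 65]]
[[210 206 203 206 204 207 211 195 142  92  85 117 184 209 213 209 209 209
  209 215 203 176]
 [206 207 205 208 208 208 210 191 130  89  89 128 184 209 210 207 208 208
  211 212 214 208]
 [212 205 207 205 205 210 209 192 137  93  90 129 185 209 211 211 211 208
  209 210 212 214]
 [208 203 206 205 202 202 199 175 125  90  94 125 185 210 210 211 211 209
  212 209 208 212]
 [208 206 207 208 207 196 175 150 111  85  88 119 169 198 210 210 202 195
  206 209 209 209]
 [204 205 206 205 197 174 145 122  93  86  92 112 165 188 204 195 154 131
  168 204 210 211]
 [206 209 207 203 186 170 149 136 112 104 108 130 166 182 177 166 111  72
  128 192 209 208]
 [206 205 205 205 184 157 161 177 167 156 152 175 185 174 155 145 114  84
  125 186 208 209]
 [204 203 207 207 186 139 131 158 168 168 169 172 166 142 152 180 171 153
  165 198 207 208]
 [207 206 206 209 197 153 115 114 120 123 126 128 124 131 168 198 204 203
  205 208 210 208]
 [209 210 207 
[... 1445 characters left out ...]
4 195 192
  193 191 191 192]
 [191 168 155 139 125 136 161 172 174 177 178 174 159 148 173 185 192 189
  193 191 193 192]
 [202 198 197 192 159 130 123 126 126 128 128 131 139 160 189 193 189 191
  189 189 195 202]
 [202 204 206 208 198 177 151 139 137 140 142 151 172 193 203 200 191 192
  193 194 201 207]
 [204 202 191 190 192 183 181 188 193 195 195 198 198 204 206 204 194 194
  195 202 204 208]]
stand [584.3 191.9] col [686.8 278.7]
105 [278.6 151.5] [167.3 139.1]
120 [278.7 148.3] [166.1 137.8]
140 [278.9 144. ] [164.6 135.9]
mark [499.9 178.8]  crown/stand [  6.8 -17.7]
clk 0.10 pos [ 217.3 -639.1  404.1] yaw 18.78 w 0.998 F [-0.2 -0.3 -0.2]
tool delta [ 551.  -724.9  104.1] twist 23.52
```

Stand, dimmer and collar are located, with the collar at roughly 111 mm. Starting the move to above the dimmer.

>>> play_rows:
  increments:
    - [5.5,-7.25,0,0]
    - [11,-14.5,0,0]
    - [16.5,-21.75,0,0]
    - [22,-29,0,0]
    - [22,-29,0,0]
    - [22,-29,0,0]
    - [22,-29,0,0]
    - [22,-29,0,0]
    - [22,-29,0,0]
    - [22,-29,0,0]
    - [22,-29,0,0]
    - [22,-29,0,0]
    - [22,-29,0,0]
    - [22,-29,0,0]
    - [22,-29,0,0]
    - [22,-29,0,0]
    - [22,-29,0,0]
    - [22,-29,0,0]
    - [22,-29,0,0]
    - [22,-29,0,0]
  jaw: 0

```text
clock: 2.1
ee_pos: [0.4295, 0.0017, 0.4047]
ee_rot: [0.0, 0.987, 0.163, 0.0]
contact_force: [-0.4, -0.6, -0.6]
gripper_width: 0.5
```

>>> play_rows:
  increments:
    - [22,-29,0,0]
    - [22,-29,0,0]
    - [22,-29,0,0]
    - [22,-29,0,0]
    - [22,-29,0,0]
    - [16.5,-21.75,0,0]
    - [11,-14.5,0,0]
    - [5.5,-7.25,0,0]
    - [0,0,20,5.5]
    - [0,0,25,6]
    - [0,0,25,6]
    - [0,0,20,6]
    - [0,0,10,0]
    - [0,0,0,0]
    - [0,0,0,0]

```text
clock: 3.6
ee_pos: [0.5047, 0.2242, 0.3058]
ee_rot: [-0.0, 0.999, -0.04, 0.0]
contact_force: [-0.4, 1.0, 0.3]
gripper_width: 0.499
```

Run:
```python
from h import *
np.set_printoptions(precision=1,suppress=True)
go(505.6,224.6,229,-4.74)
im=manip.snapshot("side"); t=manip.snapshot("top")
cv2.imwrite("pics/side1.png",im[:,:,::-1]); cv2.imwrite("pics/top1.png",t[:,:,::-1])
a=cv2.resize(im[100:230,200:350],None,fx=4,fy=4,interpolation=cv2.INTER_CUBIC)
cv2.imwrite("pics/side1c.png",a[:,:,::-1])
# lens / handle from top0
im=cv2.imread("pics/top0.png"); g=cv2.cvtColor(im,cv2.COLOR_BGR2GRAY)
P=np.array([plane("top",(x,y),.014)[:2]*1000 for y in range(172,200) for x in range(266,290) if g[y,x]<45]); 
m,c,s=blob(g<45,(266,290,172,200)); print("handle dark",c,s)
q=np.argwhere(m)[:,::-1]; W=np.array([plane("top",p,.015)[:2]*1000 for p in q]); mu=W.mean(0); u=np.linalg.svd(W-mu)[2][0]; u*=np.sign(u[0]); pr=(W-mu)@u
print("mean",mu,"ang",np.degrees(np.arctan2(u[1],u[0])),"ext",pr.min(),pr.max(), mu+u*pr.min(),mu+u*pr.max())
L,c,s=blob((g>72)&(g<140),(270,302,155,180)); print("lens",c,s,plane("top",c,.012)*1000)
(cx,cy),r=cv2.minEnclosingCircle(np.argwhere(L)[:,::-1].astype(np.float32)); print("circ",cx,cy,r,plane("top",(cx,cy),.012)*1000)
for r in g[156:182,274:298]: print(*r)
```

```text
clk 3.60 pos [504.7 224.2 305.8] yaw -4.60 w 0.499 F [-0.4  1.   0.3]
tool delta [ 0.8 -0.5 76.8] twist 0.14
handle dark [277.  186.3] [270 172  18  28 157]
mean [ 540.  -124.1] ang -20.53680690662561 ext -51.13616498660636 54.68976074112826 [ 492.2 -106.2] [ 591.3 -143.3]
lens [285.  166.6] [277 159  18  17 209] [ 618.2 -153.5   12. ]
circ 285.10870361328125 166.6630401611328 8.89779281616211 [ 617.8 -154.    12. ]
65 64 63 62 64 64 62 62 63 62 63 65 63 63 63 65 64 62 63 65 66 64 62 59
62 62 63 63 65 66 63 62 62 62 63 66 64 66 67 67 64 60 62 63 64 62 63 62
63 63 62 64 68 67 64 63 64 68 70 72 69 69 68 68 64 62 62 63 63 63 65 64
63 63 64 64 66 65 53 75 80 68 52 50 59 78 91 74 66 66 62 63 61 62 65 66
64 64 64 65 63 67 77 54 73 83 83 84 83 82 60 63 83 73 65 65 64 63 65 64
62 64 62 64 65 82 71 80 84 85 83 83 84 84 84 81 70 79 69 64 64 64 65 64
64 63 62 60 80 71 80 84 84 84 84 83 84 85 85 85 83 72 79 68 63 63 66 66
63 60 59 77 76 81 84 83 83 83 85 85 84 85 85 85 84 62 95 76 65 64 66 65
65 64 58 79 82 83 84 84 82 84 84 85 84 85 85 85 86 85 81 81 69 67 66 63
66 65 50 87 86 83 84 84 84 84 84
[... 492 characters left out ...]
 86 85 85 86 85 85 86 85 85 92 65 59 59 60 64 64 63
66 65 63 62 45 33 53 89 88 86 86 85 85 85 79 90 64 62 61 58 63 63 64 64
63 63 62 60 61 43 40 83 68 85 94 96 104 82 58 38 58 64 62 61 63 64 64 63
63 61 62 61 61 39 24 65 99 66 34 29 33 32 56 64 65 64 64 62 65 66 66 64
63 64 64 62 47 23 18 17 26 28 60 66 66 65 64 65 64 63 63 63 66 68 65 67
62 61 62 63 28 16 18 20 25 21 60 68 65 64 63 63 64 64 65 65 65 63 61 64
61 62 62 38 17 15 19 23 22 28 58 67 66 64 62 64 65 65 63 64 63 62 63 63
62 62 62 28 13 17 20 26 15 39 59 66 66 65 64 64 64 66 65 65 63 64 66 65
63 62 62 28 14 19 21 25 18 54 63 64 64 63 64 64 65 65 63 61 59 63 64 63
65 66 37 15 17 20 22 18 41 62 66 66 65 61 62 64 66 63 62 62 62 63 63 64
```

View pics/side1c.png

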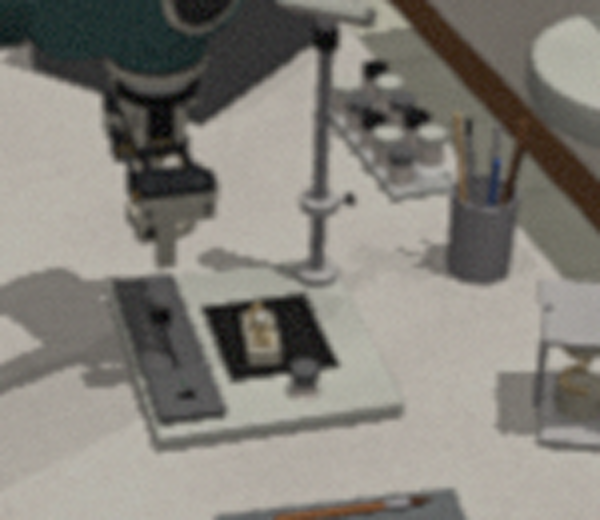

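The fingers hover above the dimmer cap (crop (167,250) over the cap at (160,315)). Lowering and pinching it.

>>> play_rows:
  increments:
    - [0.8,-0.5,8,0.1]
    - [0,0,16,0]
    - [0,0,20,0]
    - [0,0,16,0]
    - [0,0,10,0]
    - [0,0,5,0]
    - [0,0,1.8,0]
    - [0,0,0,0]

```text
clock: 4.5
ee_pos: [0.5056, 0.2249, 0.2283]
ee_rot: [-0.0, 0.999, -0.042, 0.0]
contact_force: [0.8, 0.0, -0.5]
gripper_width: 0.498
```

>>> play_rows:
  increments:
    - [0,0,0,0]
    - [0,0,0,0]
    - [0,0,0,0]
    - [0,0,0,0]
    - [0,0,0,0]
    - [0,0,0,0]
  jaw: 1

```text
clock: 5.1
ee_pos: [0.5055, 0.2248, 0.2281]
ee_rot: [-0.0, 0.999, -0.042, 0.0]
contact_force: [0.2, -0.9, 2.5]
gripper_width: 0.144
```

Run:
```python
from h import *
go(499.9,178.8,229,-4.74)
```

```text
clk 5.10 pos [505.5 224.8 228.1] yaw -4.82 w 0.144 F [ 0.2 -0.9  2.5]
tool delta [-1.7 46.3 -0.9] twist -0.08
```

>>> play_rows:
  increments:
    - [0,1,0,0]
    - [0,2.5,0,0]
    - [0,4,0,0]
    - [0,5,0,0]
    - [0,5,0,0]
    - [0,5,0,0]
    - [0,5,0,0]
    - [0,5,0,0]
    - [0,5,0,0]
    - [0,4,0,0]
    - [0,2.5,0,0]
    - [0,1.5,0,0]
    - [0,0,0,0]
    - [0,0,0,0]

```text
clock: 6.5
ee_pos: [0.5016, 0.1791, 0.2281]
ee_rot: [0.0, 0.999, -0.042, -0.0]
contact_force: [-1.5, -2.3, 6.3]
gripper_width: 0.148
```

>>> play_rows:
  increments:
    - [0,0,0,0]
    - [0,0,0,0]
    - [0,0,0,0]
    - [0,0,-5,0]
    - [0,0,-15,0]
    - [0,0,-25,0]
    - [-10,0,-30,0]
    - [-30,0,-30,0]
    - [-40,0,-20,0]
    - [-30,0,0,0]
    - [-20,0,0,0]
    - [0,0,0,0]
  jaw: 0

```text
clock: 7.7
ee_pos: [0.3702, 0.1905, 0.3547]
ee_rot: [-0.001, 0.999, -0.041, 0.001]
contact_force: [0.3, -0.1, -0.4]
gripper_width: 0.503
```

Run:
```python
from h import *
go(499.9,178.8,229,-4.74)
im=np.mean([manip.snapshot("side").astype(float) for _ in range(6)],0).astype(np.uint8)[:,:,::-1]; cv2.imwrite("pics/side2.png",im)
t=np.mean([manip.snapshot("top").astype(float) for _ in range(4)],0).astype(np.uint8)[:,:,::-1]; cv2.imwrite("pics/top2.png",t)
a=cv2.resize(im[125:215,220:295],(500,600),interpolation=cv2.INTER_CUBIC); b=cv2.resize(t[150:210,150:180+0],(300,600))
b=cv2.resize(t[180:210,165:215],(500,300),interpolation=cv2.INTER_CUBIC); 
c=np.zeros((600,800,3),np.uint8); c[:480,:400]=cv2.resize(a,(400,480)); c[:240,400:]=cv2.resize(b,(400,240)); cv2.imwrite("pics/c2.png",c)
```

```text
clk 7.70 pos [370.2 190.5 354.7] yaw -4.75 w 0.503 F [ 0.3 -0.1 -0.4]
tool delta [130.2   0.9 125.7] twist -0.01
```

View pics/c2.png

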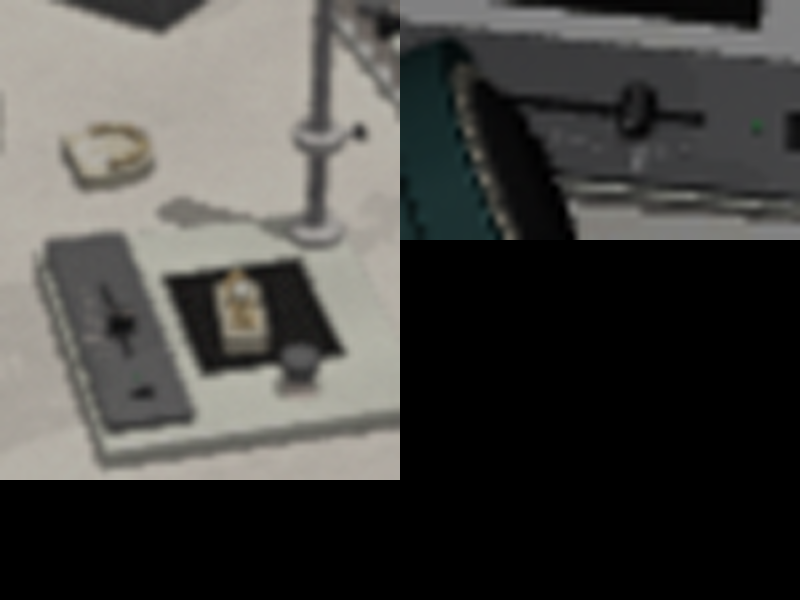

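The cap now sits just behind the long mark, with both at about column 194.6 in the top view. I'll check this numerically and measure the collar and crown as well.

Run:
```python
from h import *
np.set_printoptions(linewidth=200,precision=2,suppress=True)
t=cv2.cvtColor(cv2.imread("pics/top2.png"),cv2.COLOR_BGR2GRAY).astype(int)
print("cols 186-205 rows 186-204"); print(t[186:204,186:206])
yw=np.radians(-4.74); R=np.array([[np.cos(yw),-np.sin(yw)],[np.sin(yw),np.cos(yw)]]); o=np.array([584.3,191.9])
w=lambda x,y,z:np.array([*(o+R@[x,y]),z])/1000
for y in(-20,-19,-18):print(y,"mark line",proj("top",w(-103,y,35)),"cap top",proj("top",w(-83,y,55)),"near edge",proj("top",w(-93,y,55)))
s=cv2.cvtColor(cv2.imread("pics/side2.png"),cv2.COLOR_BGR2GRAY).astype(int); print("side rows 143-176, cols 270-290");print(s[143:176,270:290])
print("crown side rows 168-195 cols 257-275"); print(s[170:195,257:275])
```

```text
cols 186-205 rows 186-204
[[ 59  59  60  60  60  62  63  62  62  59  63  69  65  61  72  70  93  91  88 119]
 [ 59  59  60  60  60  60  60  60  60  60  60  61  60  61  63  68  69  68  66  72]
 [ 59  59  60  60  60  60  60  60  61  60  60  60  60  60  61  65  66  66  66  66]
 [ 60  60  60  60  60  60  60  59  60  60  60  60  60  60  61  61  65  66  66  67]
 [ 59  60  60  60  60  60  60  47  42  42  56  60  61  61  61  61  65  66  66  67]
 [ 59  59  59  60  60  60  48  21  39  26  24  54  61  61  61  61  65  66  66  66]
 [ 43  46  46  56  59  59  39  18  38  25   6  51  61  61  61  61  65  66  67  66]
 [ 16  15  15  15  14  22  12  31  39  23   9  41  57  60  60  60  64  66  66  67]
 [ 60  47  47  47  31  35  19  33  40  21   7  15  16  17  24  25  23  58  67  67]
 [ 60  60  60  60  60  61  29  56  33  11  24  44  48  48  40  31  29  59  67  66]
 [ 61  61  61  61  61  61  35  18  10   8  38  58  61  62  62  64  66  67  67  68]
 [ 73  76  65  58  60  61  49  37  35  44  58  62  61  61  62  62  66  68  67  67]
 [ 60  60  60  73  65  61  58  60  74  81  67  74  66  61  73  66  66  67  67 
[... 4645 characters left out ...]
109  56  26  26  28  29]
 [ 29  29  24  30  81 131 130 122 114 114 124 140 112  65  33  25  28  28]
 [ 26  26  23  28  72 126 141 139 137 134 134 133 107  66  32  27  26  32]
 [ 23  27  27  23  56  94 107 108 110 109 110 107  86  55  31  26  29  30]
 [ 24  26  26  22  47  79  93  93  95  94  96  95  81  51  28  25  36  47]
 [ 28  28  28  26  40  76  86  89  87  85  87  87  74  47  29  35  59  75]
 [ 35  24  27  27  32  47  58  56  48  47  46  48  41  28  25  44  74  90]
 [ 54  25  21  27  23  25  28  26  24  20  26  28  34  37  38  47  73  86]
 [ 76  33  22  28  30  36  36  40  43  45  59  79  99 105 103  82  67  73]
 [110  59  52  61  79  95 102 105 109 111 121 141 164 173 166 130  78  54]]
```

The cap's line and edges put it within about 0.5–1 mm of the mark, so I accept the dimmer. Next I'll settle the collar height and crown position, while starting the move to the magnifier.

Run:
```python
from h import *
np.set_printoptions(linewidth=200,precision=2,suppress=True)
yw=np.radians(-4.74); R=np.array([[np.cos(yw),-np.sin(yw)],[np.sin(yw),np.cos(yw)]]); o=np.array([584.3,191.9])
w=lambda x,y,z:np.array([*(o+R@[x,y]),z])/1000
print("pad corners side pred",[proj("side",w(20+a,b,25)) for a,b in((-55,65),(55,65),(55,-65),(-55,-65))])
s=cv2.imread("pics/side2.png"); g=cv2.cvtColor(s,cv2.COLOR_BGR2GRAY)
m,c,st=blob(g<70,(245,292,168,198)); h=cv2.convexHull(np.argwhere(m)[:,::-1].astype(np.int32)); q=cv2.approxPolyDP(h,3,True)[:,0]; print("pad mask",st,q)
a=np.linspace(0,2*np.pi,73)
for z in(106,112,118):
    T=np.array([proj("side",w(95+20*np.cos(k),95+20*np.sin(k),z+6)) for k in a]);B=np.array([proj("side",w(95+20*np.cos(k),95+20*np.sin(k),z-6)) for k in a])
    f=lambda P,c:[round(float(v),2) for v in (P[np.abs(P[:,0]-c)<.35][:,1].min(),P[np.abs(P[:,0]-c)<.35][:,1].max())]
    print(z,"cols",T[:,0].min(),T[:,0].max(),{c:(f(T,c)[0],f(T,c)[1],f(B,c)[1]) for c in(275,276,279,282,283)})
for n,f,box in(("top","pics/top0.png",(186,210,162,178)),("side","pics/side2.png",(257,273,170,194))):
    im=cv2.imread(f).astype(int); x0,x1,y0,y1=box; sub=im[y0:y1,x0:x1]
    print(n,"B channel / R-B"); print(sub[...,0]); print(sub[...,2]-sub[...,0])
```

```text
pad corners side pred [array([248.89, 176.09]), array([275.2 , 172.64]), array([284.22, 190.93]), array([256.55, 194.8 ])]
pad mask [251 174  33  23 346] [[283 190]
 [277 196]
 [258 194]
 [251 177]
 [275 174]]
106 cols 273.67680679752533 283.61339191211636 {275: (148.14, 151.78, 154.34), 276: (147.75, 152.22, 154.78), 279: (147.47, 152.62, 155.17), 282: (148.11, 152.06, 154.62), 283: (148.61, 151.57, 154.13)}
112 cols 273.71887171382514 283.6735592130089 {275: (146.86, 150.5, 153.06), 276: (146.47, 150.93, 153.5), 279: (146.2, 151.33, 153.9), 282: (146.83, 150.78, 153.34), 283: (147.34, 150.29, 152.85)}
118 cols 273.76109007894263 283.7339460406151 {275: (145.58, 149.21, 151.78), 276: (145.19, 149.64, 152.22), 279: (144.9, 150.04, 152.62), 282: (145.55, 149.62, 152.06), 283: (146.05, 149.0, 151.57)}
top B channel / R-B
[[  8   7   8  10   9   7   7   8   8   8   7   7   7   8   9   7   9   9   7   9   9   9   9   9]
 [  8   8   8   9   7   6   8   9   9   8   8   8   9   9   7   8   9   8   9   9   8   9   9   9]
 [  7   9   8   8  12  16  13   9   8   9   9   8   8   9   7   9   8  
[... 4671 characters left out ...]
23 31 27 18 16 21 23 17  6 -1  2  3]
 [ 1  0  4 12 19 25 31 29 27 33 29 17  8  2  0  1]
 [ 2  2  3 11 20 25 41 42 37 38 32 21 11  4  3  2]
 [-1  4  1  9 16 24 38 43 41 39 37 25 15  4  1  2]
 [ 3  5  1  7 15 24 34 42 42 43 43 31 17  7  0  0]
 [ 1  2  0  5 13 23 33 40 41 41 43 32 18  8  1  1]
 [ 3  2  0  4 11 21 26 33 32 31 29 25 17  9  2  1]
 [ 2  2  2  3 12 21 23 25 24 23 20 21 13  8  2  2]
 [ 3  1  5  2  8 14 17 16 16 16 16 15 14  7  5  4]
 [ 1  1  4  3  7 12 15 14 15 14 15 16 12  8  3  2]
 [ 2  3  1  3  7 12 13 14 14 13 12 15 12  7  2  2]
 [ 2  2  2  3  3  7  8  8  8  7  7  6  6  3  0  2]
 [ 3  0  1  0  1  0  3  1  1  2  1  3  1  2  4  2]
 [ 5  3  4  4  3  2  2  1  4  3  3  5  7  7  7  5]]
```

Run:
```python
from h import *
np.set_printoptions(precision=1,suppress=True)
o1,d1=ray("top",(196.9,169.0)); o2,d2=ray("side",(265.0,178.5))
A=np.stack([d1,-d2],1); k=np.linalg.lstsq(A,o2-o1,rcond=None)[0]; print("tri",(o1+k[0]*d1)*1000,(o2+k[1]*d2)*1000)
for z in(58,61,63): print(z,plane("top",(196.9,169.0),z/1000)*1000,plane("side",(265,178.5),z/1000)*1000)
g=cv2.cvtColor(cv2.imread("pics/top0.png"),cv2.COLOR_BGR2GRAY); m,c,s=blob(g>40,(186,210,160,178)); print("block",wrect("top",m,.045),c)
u=np.array([np.cos(np.radians(-20.3)),np.sin(np.radians(-20.3))]); L=np.array([618,-153.8]); print("grasp",L-66*u)
go(*(L-66*u),350,-20.3)
```

```text
tri [588.9 173.8  61.3] [592.6 173.   62. ]
58 [589.7 174.4  58. ] [594.6 178.5  58. ]
61 [589.  173.8  61. ] [593.1 174.4  61. ]
63 [588.5 173.4  63. ] [592.1 171.7  63. ]
block ((589.0071411132812, 174.37515258789062), (68.60210418701172, 29.67972755432129), 77.99717712402344) [197.6 170. ]
grasp [ 556.1 -130.9]
clk 8.20 pos [372.4 190.4 352.8] yaw -4.84 w 0.499 F [ 0.5  0.2 -0.1]
tool delta [210.1 304.6   2.8] twist 15.46
```

>>> play_rows:
  increments:
    - [3.75,5.4,0,0]
    - [7.5,10.9,0,0]
    - [11.25,16.3,0,0]
    - [15,21.75,0,0]
    - [15,21.75,0,0]
    - [15,21.75,0,0]
    - [15,21.75,0,0]
    - [15,21.75,0,0]
    - [15,21.75,0,0]
    - [15,21.75,0,0]
    - [15,21.75,0,0]
    - [15,21.75,0,0]
    - [15,21.75,0,0]
    - [15,21.75,0,0]
    - [11.25,16.3,0,0]
    - [7.5,10.9,0,0]
    - [3.75,5.4,0,0]
    - [0,0,10,5]
    - [0,0,20,5.5]
    - [0,0,20,5]

```text
clock: 10.2
ee_pos: [0.5557, -0.1302, 0.3027]
ee_rot: [-0.0, 0.984, -0.178, 0.0]
contact_force: [0.5, 0.5, -0.2]
gripper_width: 0.501
```

>>> play_rows:
  increments:
    - [0,0,20,0]
    - [0,0,20,0]
    - [0,0,10,0]
    - [0,0,0,0]
    - [0,0,0,0]

```text
clock: 10.7
ee_pos: [0.5559, -0.1305, 0.2538]
ee_rot: [0.0, 0.984, -0.176, 0.0]
contact_force: [-0.0, -0.2, 0.1]
gripper_width: 0.501
```

Run:
```python
from h import *
go(556.1,-130.9,192,-20.3)
s=manip.snapshot("side")[:,:,::-1]; t=manip.snapshot("top")[:,:,::-1]; cv2.imwrite("pics/side3.png",s); cv2.imwrite("pics/top3.png",t)
c=np.zeros((560,800,3),np.uint8); c[:,:400]=cv2.resize(s[180:292,255:335],(400,560),interpolation=cv2.INTER_CUBIC); c[:,400:]=cv2.resize(t[130:214,250:310],(400,560),interpolation=cv2.INTER_CUBIC)
cv2.imwrite("pics/c3.png",cv2.convertScaleAbs(c,alpha=1.3))
```

```text
clk 10.70 pos [ 555.9 -130.5  253.8] yaw -20.31 w 0.501 F [-0.  -0.2  0.1]
tool delta [ 0.3  0.4 61.8] twist -0.01
```

View pics/c3.png

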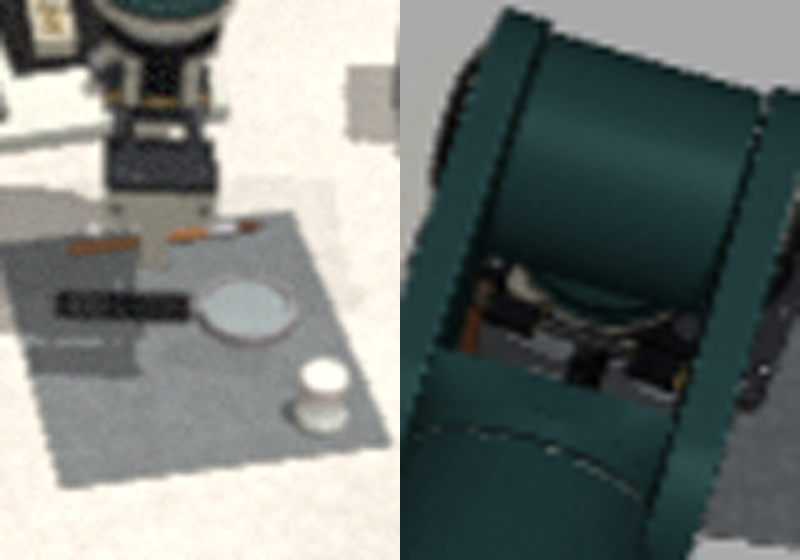

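Handle lies centred between the open fingers (top crop (585,365)). In the side crop the lens is at (247,310) and the handle spans 55–190. Quick cross-check of the lens position from the side view.

Run:
```python
from h import *
u=np.array([np.cos(np.radians(-20.3)),np.sin(np.radians(-20.3))]); L=np.array([618,-153.8])
print(proj("side",[.618,-.1538,.012]))
for d in (38,132): print(d,proj("side",[*(L-d*u)/1000,.012]))
s=cv2.cvtColor(cv2.imread("pics/side3.png"),cv2.COLOR_BGR2GRAY)
m,c,st=blob(s>138,(288,318,232,252)); print(c,st, plane("side",c,.012)*1000)
m,c,st=blob(s<60,(262,298,236,247)); print("handle",c,st,plane("side",c,.012)*1000)
```

```text
[303.33573444 240.93961972]
38 [292.21008226 240.64471527]
132 [264.72671419 239.91622157]
[301.91666667 244.25      ] [300 243   5   3  12] [ 606.88709378 -167.70130449   12.        ]
handle [278.38709677 240.75483871] [265 238  28   7 155] [ 537.18826688 -126.49119965   12.        ]
```

>>> play_rows:
  increments:
    - [0.3,1,8,0]
    - [0,0,14,0]
    - [0,0,14,0]
    - [0,0,10,0]
    - [0,0,7,0]
    - [0,0,4,0]
    - [0,0,3,0]
    - [0,0,1.5,0]
    - [0,0,0,0]

```text
clock: 11.7
ee_pos: [0.5558, -0.1316, 0.1915]
ee_rot: [-0.0, 0.984, -0.176, 0.0]
contact_force: [-0.3, -1.0, 0.7]
gripper_width: 0.501
```

>>> play_rows:
  increments:
    - [0,0,0,0]
    - [0,0,0,0]
    - [0,0,0,0]
    - [0,0,0,0]
    - [0,0,0,0]
    - [0,0,0,0]
  jaw: 1

```text
clock: 12.3
ee_pos: [0.5557, -0.1316, 0.1916]
ee_rot: [0.0, 0.984, -0.176, 0.0]
contact_force: [-0.2, -0.6, 1.7]
gripper_width: 0.208
```

>>> play_rows:
  increments:
    - [0,0,-1,0]
    - [0,0,-3,0]
    - [0,0,-6,0]
    - [0,0,-10,0]
    - [0,0,-15,0]
    - [0,0,-15,0]
    - [0,0,-15,0]
    - [0,0,-15,0]
    - [0,0,-10,0]
    - [0,0,-6,0]
    - [0,0,-4,0]
    - [0,0,0,0]
    - [0,0,0,0]

```text
clock: 13.6
ee_pos: [0.5556, -0.1316, 0.2909]
ee_rot: [-0.0, 0.984, -0.176, -0.0]
contact_force: [0.8, 0.3, 0.2]
gripper_width: 0.213
```

Run:
```python
from h import *
go(556,-131,292,-20.3); print(manip.observe()["torque"].round(2))
s=np.mean([manip.snapshot("side").astype(float) for _ in range(3)],0).astype(np.uint8)[:,:,::-1]; cv2.imwrite("pics/side4.png",s)
cv2.imwrite("pics/c4.png",cv2.resize(s[170:270,240:340],(600,600),interpolation=cv2.INTER_CUBIC))
```

```text
clk 13.60 pos [ 555.6 -131.6  290.9] yaw -20.32 w 0.213 F [0.8 0.3 0.2]
tool delta [ 0.1 -0.7 -1.1] twist -0.02
[0.05 0.04 0.02]
```

View pics/c4.png

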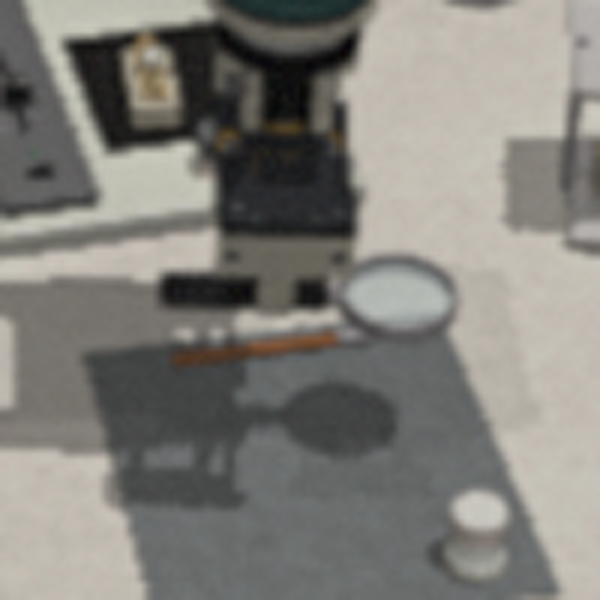

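The magnifier is held and looks level: lens at crop (400,298), handle in a straight line with it. Fingers are clear of the rim. Measuring the lens offset from the TCP.

```bash
cat >> h.py <<'E'
def lensfit(f,c0,rad=14,thr=12):
    """ellipse of the dark rim in the side picture near c0"""
    g=cv2.cvtColor(cv2.imread(f),cv2.COLOR_BGR2GRAY); S=8
    x0,y0=int(c0[0])-rad,int(c0[1])-rad
    p=g[y0:y0+2*rad,x0:x0+2*rad]; u=cv2.resize(p,None,fx=S,fy=S,interpolation=cv2.INTER_CUBIC)
    m=(u<130).astype(np.uint8); cs,h=cv2.findContours(m,cv2.RETR_CCOMP,cv2.CHAIN_APPROX_NONE)
    out=[]
    for i,c in enumerate(cs):
        if len(c)>150:
            e=cv2.fitEllipse(c); out.append((h[0][i][3]>=0,((np.array(e[0])+.5)/S-.5+[x0,y0]).round(2),(np.array(e[1])/S).round(1),round(e[2],1)))
    return out
E
python3 - <<'E'
from h import *
for e in lensfit("pics/side4.png",(306,219)): print(e)
a=np.radians(-20.32); u=np.array([np.cos(a),np.sin(a)]); n=np.array([-u[1],u[0]])
for d in(65,67):
  for z in(105,108.3,111): print(d,z,proj("side",[*(np.array([555.6,-131.6])+d*u)/1000,z/1000]))
E
```

```text
(np.False_, array([302.38, 221.36]), array([23. , 31.9]), 148.9)
65 105 [304.78792724 220.06566641]
65 108.3 [304.85406365 219.29280531]
65 111 [304.90829539 218.6590605 ]
67 105 [305.39413761 220.08141643]
67 108.3 [305.46101499 219.3085575 ]
67 111 [305.51585433 218.67481443]
```

Lens-to-TCP offset is about 68 mm along the handle and −182.5 mm in height, and the lens is level. Carrying it to the stage, turning to yaw −5° and raising it a little on the way.

>>> play_rows:
  increments:
    - [0,0,-1,-0.5]
    - [0,0,-2,-1.3]
    - [0,0,-3,-1.8]
    - [0,0,-3,-2]
    - [0,0,-3,-2]
    - [0,0,-3,-2]
    - [0,0,-2,-2]
    - [0,0,-2,-1.8]
    - [0,0,-1,-1.3]
    - [0,0,0,-0.6]
    - [0,0,0,0]

```text
clock: 14.85
ee_pos: [0.5557, -0.1316, 0.3114]
ee_rot: [-0.0, 0.999, -0.044, 0.0]
contact_force: [0.7, -1.2, -0.9]
gripper_width: 0.211
```

>>> play_rows:
  increments:
    - [-0.8,-3.9,0,0]
    - [-1.5,-7.7,0,0]
    - [-2.3,-11.5,0,0]
    - [-3,-15.4,0,0]
    - [-3,-15.4,0,0]
    - [-3,-15.4,0,0]
    - [-3,-15.4,0,0]
    - [-3,-15.4,0,0]
    - [-3,-15.4,0,0]
    - [-3,-15.4,0,0]
    - [-3,-15.4,0,0]
    - [-3,-15.4,0,0]
    - [-3,-15.4,0,0]
    - [-3,-15.4,0,0]
    - [-3,-15.4,0,0]
    - [-3,-15.4,0,0]
    - [-3,-15.4,0,0]
    - [-3,-15.4,0,0]
    - [-3,-15.4,0,0]
    - [-3,-15.4,0,0]

```text
clock: 16.85
ee_pos: [0.5251, 0.1583, 0.3114]
ee_rot: [0.0, 0.999, -0.044, -0.0]
contact_force: [0.3, 0.2, -1.0]
gripper_width: 0.211
```

>>> play_rows:
  increments:
    - [-2.3,-11.5,0,0]
    - [-1.5,-7.7,0,0]
    - [-0.8,-3.9,0,0]
    - [0,0,2,0]
    - [0,0,3,0]
    - [0,0,4,0]
    - [0,0,4,0]
    - [0,0,2,0]
    - [0,0,1,0]
    - [0,0,0,0]
    - [0,0,0,0]
    - [0,0,0,0]

```text
clock: 18.05
ee_pos: [0.5227, 0.1805, 0.2956]
ee_rot: [-0.0, 0.999, -0.044, 0.0]
contact_force: [-0.1, 0.7, -1.1]
gripper_width: 0.211
```

Run:
```python
from h import *
go(522,179.8,294.6,-5); print(manip.observe()["joint_pos"].round(2))
s=np.mean([manip.snapshot("side").astype(float) for _ in range(5)],0).astype(np.uint8)[:,:,::-1]; cv2.imwrite("pics/side5.png",s)
t=np.mean([manip.snapshot("top").astype(float) for _ in range(3)],0).astype(np.uint8)[:,:,::-1]; cv2.imwrite("pics/top5.png",t)
c=np.zeros((560,800,3),np.uint8); c[:,:400]=cv2.resize(s[116:200,230:290],(400,560),interpolation=cv2.INTER_CUBIC); c[:,400:]=cv2.resize(t[120:204,160:220],(400,560),interpolation=cv2.INTER_CUBIC)
cv2.imwrite("pics/c5.png",c)
```

```text
clk 18.05 pos [522.7 180.5 295.6] yaw -5.02 w 0.211 F [-0.1  0.7 -1.1]
tool delta [-0.7  0.7  1. ] twist -0.02
[ 0.29 -0.1   1.84 -0.    1.4   1.94]
```

View pics/c5.png

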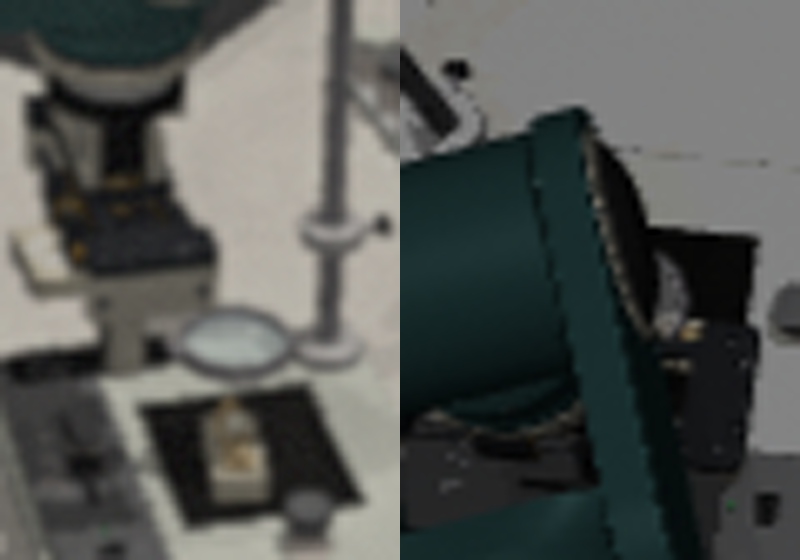

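Side view shows the lens at crop (237,343), about (265.1,167.0) px, above the crown at crop (232,410). The top view shows only the lens's right edge. Working out the residual.

Run:
```python
from h import *
np.set_printoptions(linewidth=220,precision=2,suppress=True)
g=cv2.cvtColor(cv2.imread("pics/side5.png"),cv2.COLOR_BGR2GRAY)
print("rows158-176 cols 252-278");print(g[158:176,252:279])
print("pred centre",proj("side",[.590,.1738,.112]))
a=np.linspace(0,2*np.pi,361)
for zz,r in((118,33),(106,33),(118,30)):
    P=np.array([proj("side",[.590+r/1000*np.cos(k),.1738+r/1000*np.sin(k),zz/1000]) for k in a]); print(zz,r,"cols",P[:,0].min(),P[:,0].max(),"rows",P[:,1].min(),P[:,1].max())
for dx,dy,dz in((1,0,0),(0,1,0),(0,0,1)): print(proj("side",[.590+dx/1e3,.1738+dy/1e3,.112+dz/1e3])-proj("side",[.590,.1738,.112]))
P=np.array([proj("top",[.590+.033*np.cos(k),.1738+.033*np.sin(k),.118]) for k in a]); print("top cols",P[:,0].min(),P[:,0].max(),"rows",P[:,1].min(),P[:,1].max())
t=cv2.cvtColor(cv2.imread("pics/top5.png"),cv2.COLOR_BGR2GRAY); print("top rows154-174 cols 192-208"); print(t[154:174,192:208])
```

```text
rows158-176 cols 252-278
[[ 96  92  93  93  94  96  94  88  78  91 128 165 179 180 177 177 178 180 178 177 178 178 179 179 175 139  91]
 [ 94  93  93  91  93  93  90  75  62  84 130 168 180 180 180 179 180 179 180 178 179 178 179 180 174 132  83]
 [ 91  92  91  91  92  90  90  81  70  91 131 165 177 177 175 178 180 179 180 179 179 179 179 180 173 126  78]
 [ 90  89  90  93  91  91  92  89  83  96 120 143 150 150 150 161 170 174 176 178 180 180 179 180 173 122  73]
 [ 93  93  93  94  94  96  97  94  87  91  97 104 106 106 106 116 129 146 158 170 177 180 180 182 174 128  81]
 [100 103 107 107 107 107 106 101  97 100 106 111 115 113 110 105 100  98 112 138 165 178 181 181 171 128  83]
 [110 118 118 121 118 107  98 102 115 126 129 135 137 137 136 136 128 114 101 103 135 162 171 169 148 112  81]
 [104 111 113 119 116 102 105 123 136 141 142 146 148 148 149 157 155 141 124 104 105 125 131 126 113  89  75]
 [ 71  69  82 106 112 111 131 148 152 153 152 154 157 157 158 159 155 147 140 129 110 105 102  99 100  84  74]
 [ 36  29  56  94 110 121 148 164 168 169 167 167 168 168 168 166 157 148 14
[... 2027 characters left out ...]
  76  48  17   8   9   9   9]
 [ 17  38  36  16   7   6  16  63  73  72  68  29   7   8   8   8]
 [ 21  36  57  28   8   6  29  65  73  59  66  31   8   8   8   8]
 [ 20  10  67  42  12   6  48  69  74  76  53  22   9   8   7   9]
 [ 22  12  33  52  25   5  64  97 106 106  58  22  18  12   8   9]
 [ 25  13  11  49  39  21  84  98  91  94  62 100 111  57  19  17]
 [ 44  23  11  27  42  41  49  87  98  58  76  95  73  32  20  22]
 [ 41  21  10  11  28  28  20  56  58  33  71  99  73  34  21  22]
 [ 41  19  10  11  15  10  17  22  27  25  29  32  24  21  22  22]
 [ 39  24  13  11  11  11  24  21  20  20  20  21  21  22  21  22]
 [ 39  34  18  11  11  11  11  10  11  12  18  20  20  22  22  22]]
```

Comparing lens with crown and collar within the same cameras, the lens needs about +0.6 mm x, −1.0 mm y and −1.2 mm z. Making that correction and letting it settle.

>>> play_rows:
  increments:
    - [0.3,0.5,0.6,0]
    - [0.4,0.5,0.6,0]
    - [0,0,0,0]
    - [0,0,0,0]
    - [0,0,0,0]
    - [0,0,0,0]
    - [0,0,0,0]
    - [0,0,0,0]

```text
clock: 19.25
ee_pos: [0.5233, 0.1794, 0.2943]
ee_rot: [-0.0, 0.999, -0.044, 0.0]
contact_force: [-0.4, 0.1, -0.6]
gripper_width: 0.209
```

Run:
```python
from h import *
go(522.6,179.5,294.4,-5); print(abs(manip.observe()["joint_vel"]).max())
s=np.mean([manip.snapshot("side").astype(float) for _ in range(5)],0).astype(np.uint8)[:,:,::-1]; t=manip.snapshot("top")[:,:,::-1]
cv2.imwrite("pics/side6.png",s); cv2.imwrite("pics/top6.png",t); g=cv2.cvtColor(s,cv2.COLOR_BGR2GRAY); gt=cv2.cvtColor(t,cv2.COLOR_BGR2GRAY)
print("rim col264/265 rows160-175",g[160:176,264],g[160:176,265]); print("glass row167",g[167,255:276],"row168",g[168,255:276]); print("top rows164-5",gt[164,198:206],gt[165,198:206])
c=np.zeros((560,800,3),np.uint8); c[:,:400]=cv2.resize(s[126:210,230:290],(400,560),interpolation=cv2.INTER_CUBIC); c[:,400:]=cv2.resize(t[140:224,160:220],(400,560),interpolation=cv2.INTER_CUBIC)
cv2.imwrite("pics/c6.png",c)
```

```text
clk 19.25 pos [523.3 179.4 294.3] yaw -5.02 w 0.209 F [-0.4  0.1 -0.6]
tool delta [-0.7 -0.  -0.1] twist -0.02
0.0022184184448802344
rim col264/265 rows160-175 [181 171 128 101 123 141 156 169 170 168 161 119  82  90 111  85] [183 170 126  99 121 143 157 169 168 169 161 123  84  83  89  63]
glass row167 [ 97 108 114 137 160 168 169 167 169 169 169 166 165 158 149 146 141 127
 113 106 112] row168 [ 73  99 107 135 161 172 173 172 170 170 168 169 168 164 156 152 141 125
 102 106 128]
top rows164-5 [ 8 45 69 74 94 46  9  8] [ 5 62 73 74 99 51 10  8]
```

View pics/c6.png

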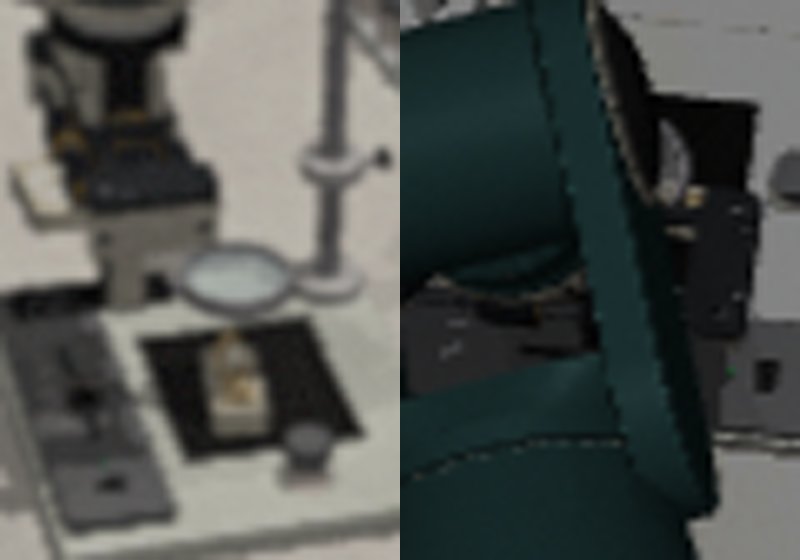

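The lens's top edge is at row 161.75 (161.7 predicted), and its right edge in the top view is at column 203.2 (203.24 predicted). The picture shows it level above the undisturbed model, touching nothing. Handing in.

```bash
python3 -c "
from cell import manip
manip.sign_off(); print(manip.observe()['clock'], manip.observe()['gripper_width'])"
```

```text
the job is handed in; nothing more can be done
the job is handed in; nothing more can be done
```

The job is handed in, with the dimmer set first and the magnifier then held level over the crown at collar height. It took about 20 s on the robot's clock.

**Dimmer:** I pinched the cap and slid it about 46 mm to the long mark. In the top view it agrees with the mark to about 0.5 mm. The arm's own pose reading put it about 1 mm further along.

**Magnifier:** I gripped it by the handle about 66–68 mm from the lens axis, with the fingers clear of the lens and rim, then carried it over the stage.
- **Collar height:** I measured the collar at about 112 mm. The rim edge in the last side view matches a lens at that height to about 0.1 px (about 0.5 mm).
- **Centring:** The lens's right edge in the top view also matches the target. The two cameras disagree by 3–4 mm on the crown's x position. Compared within each camera, the lens is about 1 mm or less from the crown.
- **Contact and steadiness:** The last wrist force was under 1 N and the joints were still. The last picture shows the model, the jar on the stand and the collar undisturbed.

I judged that the lens was level from the tool pointing straight down and the side view; I did not measure tilt separately. Most of the lens was hidden from the top camera at the end.

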